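Fetch the sanding block from behind the paint bottles

ROBOT

A 6-joint arm with a two-finger parallel gripper is mounted at the origin on a cart in front of the work surface, level with it; the furniture and walls round the work are solid. World frame = base frame: x ahead of the robot, y to its left, z up, the work surface at z = 0. Lengths are in mm, angles in degrees, forces in N, time in s.
With the tool pointing down it reaches from about 300 to 850 mm from the base axis. Payload 4.2 kg.
Tool frame: the origin (TCP) lies between the finger pads; the fingertips stand 14 mm ahead of it and the grasp point (between the pads) lies 5 mm behind it; z points along the fingers, y is the line along which they close (so a half turn about z gives the same grasp; the last joint's range is limited). The gripper opens to 91 mm and grips with 3 to 60 N. Pads are 32 mm wide; open, the fingers measure 118 mm over their backs; the gripper's body (76 mm by 178 mm) begins 60 mm behind the grasp point.
Start: joints at [-69.099, 18.312, 89.639, -0, 72.044, -1.146], TCP at [215.844, -532.966, 227.976] pointing down, gripper open.
Joint ranges: [-177.97, 177.97], [-48.28, 115.42], [12.27, 149.76], [-77.06, 257.06], [2.81, 150.46], [-146.56, 146.56]. Speed limits (degrees/s): [147.25, 147.25, 180, 180, 180, 180].

INTERFACE

Orientations are given as [roll, pitch, yaw] about the fixed x, y, z axes, in that order (R = Rz(yaw) Ry(pitch) Rx(roll)).
In Python, from workcell import * gives the robot as it stands. The module is installed in compiled form; this text tells all that it offers.
- The arm moves only by the tool send_rows, never from a script. Its argument "deltas" is a list of rows, each a list of 2 entries, a list of its own where there are three numbers: the shift along the tool's x, y, z normalised to -1 to 1, where 1 is 0.5 m, then the turn, a rotation vector about the tool's x, y, z normalised to -1 to 1, where 1 is 0.5 rad. A call has 1 to 10 rows; each row shifts and turns the commanded pose from where the row before left it, along the tool's axes as they then stand; what a row does not reach is not made up. A row lasts 1/10 s, in which the tool goes at most 50 mm and 8.59 degrees, less where a joint would pass 70% of its speed; a pose out of reach is approached as far as the arm can. A call with a number of a shift or a turn outside -1 to 1 is refused whole. A call with a gripper value outside its range is refused whole. "grip" is the closure, from 0 (fully open) to 1 (shut), set as the call begins (left out, the last holds). The fingers move at their own pace and stop on an object; "grip_force" is the grip in N (left out, the last holds). Time passes only in rows, so rows that do not move let the fingers close. It gives the time, the measured TCP pose, the force, the opening and the grip force at its end, in the units of the state.
- state(): the state, without advancing time (a new reading comes with each control period).
- grab_frame(name): name is "scene" or "top"; returns the picture (480x640x3 uint8, red, green, blue); there is no depth.
- calibration(name): a dict with "mtx" (3x3 intrinsics, pixels), "R" (3x3) and "t" (3): a world point X has camera coordinates R X + t. Camera axes: x right, y down, z forward; pixel columns grow to the right and rows downward; lengths in mm; the calibration is good to about 2 mm. A picture is of the moment at which its call begins. calibration takes no time and is no camera call.
- job_done(): hands the job in; it is judged then, once.
Trained networks look in the newest picture that a camera, given by its name, has taken for a name from the list of things; names that differ only in an ending like _2 or _b are one class to them, and where a whole thing is asked for, a point or a joint stands for the part that bears it (a point fixed in the world has none). Each returns a list of dicts, best first, with "p" (0 to 1); they miss things now and then, are a little off and sometimes report something else, mostly with a low value. They report only what shows in the picture. A call takes as long as a camera call. They do not tell look-alikes from the thing itself.
- trace(camera, label): "pixels" (480x640 bool, what is visible of it) and "bbox" ([left, top, width, height] in pixels, round what is visible of it).
The state is a dict: "time_s": time; "qpos": joint angles; "qvel": joint speeds; "effort": joint torques, N m; "ee_pos": TCP position; "ee_rot": TCP orientation; "force": force on the tool from outside, world axes, zero at the start; "torque": the same for the moment, N m; "gripper_width": finger opening in mm; "gripper_force": force on a finger pad.
Only numpy, scipy, OpenCV 4.12 (cv2) and the standard library are available. Lean on these libraries where they do the work, as an engineer would, in place of code of your own. Each camera call takes 0.05 s, during which the arm holds its last target. There are 200 camera calls.

TASK

Take the two paint bottles that stand in front of the cork sanding block out of the wooden caddy and stand both of them on the black side mat, then fetch the sanding block and set it upright in the middle of the white painting panel. After that, put each bottle back upright on the very spot of the caddy where it stood at the start, and leave the eraser and the third bottle where they are.

Things in the scene. Friction and masses are not known exactly. Their poses are not given: they have to be found in the camera images.
- caddy: Fixed shallow wooden caddy, 180 (x) x 270 (y) mm, floor 8 mm thick, rim and divider to 30 mm (front 16). Origin: centre of underside; x from bottle row to back row. Bottles on dark round spots at x -50, y -80, 0, 80 mm; back pockets at x 25, y -55 and 55, parted by a 6 mm divider at y 0. The middle bottle and the end bottle on the block's side stand in front of the block, in the gripper's way.
- bottle_red: Loose red plastic paint bottle, white ribbed cap, 53 mm diameter up to 112 mm high, cap 46 mm diameter, 131 mm high in all, 170 g. Origin: centre of its underside; z up along it. The three bottles stand on the caddy's three spots in any order.
- bottle_yellow: Loose yellow plastic paint bottle, white ribbed cap, 53 mm diameter up to 116 mm high, cap 46 mm diameter, 135 mm high in all, 170 g. Origin: centre of its underside; z up along it.
- bottle_blue: Loose blue plastic paint bottle, white ribbed cap, 54 mm diameter up to 108 mm high, cap 47 mm diameter, 127 mm high in all, 170 g. Origin: centre of its underside; z up along it.
- sanding_block: Loose cork sanding block with a pale felt top face, 33 (x) x 46 (y) x 42 (z) mm, 90 g. Origin: centre of its underside; z up. It stands in one of the caddy's two back pockets, its x roughly along the caddy's x.
- eraser: Eraser, white with a blue sleeve, 22 x 46 x 13 mm, lying in the other back pocket. Origin: centre of its underside. It stays where it is.
- side_mat: Flat black rubber mat with a thin grey border line, fixed, 220 (x) x 130 (y) x 3 mm. Origin: centre of its underside on the table; z up. Lies left or right of the caddy.
- panel: Small white primed painting panel with a wooden edge, fixed, lying flat, 130 (x) x 160 (y) x 10 mm. Origin: centre of its underside on the table; z up. Lies on the other side of the caddy from the mat.
Not all that is in view belongs to the job. What is shaped like the bottle_blue but green is not meant.

How it is judged:
By the outcome, as a careful person would: the job done as asked, in the order asked, and still so for the second after the job is handed in, with the robot touching nothing.
It also fails if it takes over 122 s, if anything falls off the work surface, if the arm or the gripper's body presses on something with over 40 N, if the wrist force passes 120 N, or if a joint passes its speed limit or range.

## Working session

There is one attempt and no reset: what is moved stays moved. The work goes in short steps, Python scripts to look and compute and a tool call to move; the robot and the scene stay as the last step left them, time stands still between calls to the robot, and variables do not carry over. Pictures are saved under pics/ and viewed, at most 14 in all, crops included, and the job is handed in when it is done.

Besides the shell and the picture viewer there is one more tool, called in YAML: its name, and indented under it one key for each argument. send_rows: Moves the arm, as the interface text tells. Scaled input: -1 to 1 covers 0.5 m each way for a shift and 0.5 rad each way for a turn. Its arguments: {"type":"object","properties":{"deltas":{"type":"array","items":{"type":"array"}},"grip":{"type":"number"},"grip_force":{"type":"number"}},"required":["deltas"]}

```bash
mkdir -p pics; python3 - <<'E'
from workcell import *
import cv2,numpy as np
for n in("scene","top"):
    im=grab_frame(n); cv2.imwrite(f"pics/{n}0.png",im[:,:,::-1])
    c=calibration(n); print(n,np.round(c["mtx"],1).tolist(),np.round(c["R"],4).tolist(),np.round(c["t"],1).tolist())
    for l in["caddy","bottle_red","bottle_yellow","bottle_blue","sanding_block","eraser","side_mat","panel"]:
        print(l,[(round(d["p"],2),d["bbox"],int(d["pixels"].sum())) for d in trace(n,l)[:3]])
print(state())
E
```

```text
scene [[461.0, 0.0, 317.8], [0.0, 461.0, 235.8], [0.0, 0.0, 1.0]] [[-0.8111, -0.5847, 0.0183], [-0.3388, 0.444, -0.8295], [0.4769, -0.679, -0.5581]] [440.2, 223.3, 911.8]
caddy [(0.67, [242.8, 206.7, 111.5, 83.1], 2766)]
bottle_red [(0.96, [327.7, 187.3, 16.4, 55.4], 709)]
bottle_yellow [(0.6, [306.0, 204.9, 25.0, 54.1], 803)]
bottle_blue [(0.8, [352.9, 220.5, 24.1, 56.6], 1178), (0.62, [290.2, 220.6, 25.6, 52.9], 1193)]
sanding_block [(0.94, [270.1, 236.3, 20.0, 23.2], 404)]
eraser []
side_mat [(0.94, [184.7, 288.8, 108.9, 82.8], 4877)]
panel [(0.54, [293.2, 222.4, 22.8, 51.6], 1044)]
top [[573.0, 0.0, 317.8], [0.0, 573.0, 239.7], [0.0, 0.0, 1.0]] [[0.0276, -0.9996, 0.0063], [-0.9868, -0.0283, -0.1595], [0.1596, -0.0019, -0.9872]] [-30.0, 534.5, 1075.8]
caddy [(0.97, [233.9, 166.7, 142.3, 104.7], 8669)]
bottle_red []
bottle_yellow [(0.63, [290.2, 218.5, 27.8, 37.6], 854)]
bottle_blue [(0.7, [248.9, 223.4, 28.3, 35.8], 893), (0.44, [260.8, 197.2, 26.7, 23.1], 413)]
sanding_block [(0.64, [259.5, 192.0, 26.4, 29.3], 463), (0.22, [246.4, 224.8, 30.2, 36.6], 855)]
eraser [(0.81, [321.1, 193.8, 20.8, 17.3], 278)]
side_mat [(0.76, [107.7, 184.8, 96.6, 122.6], 6854)]
panel []
{'time_s': 0.9, 'qpos': array([-6.90990562e+01,  1.83124556e+01,  8.96387596e+01,  1.44203101e-03,
        7.20433219e+01, -1.14571331e+00]), 'qvel': array([ 7.81318650e-02,  4.42300536e-02, -3.15483839e-02, -8.64891263e-05,
        7.51318266e-02,  3.06333260e-02]), 'effort': array([ 3.33275084e-04, -4.12336743e+01, -2.32232094e+01,  7.27815251e-02,
        3.79041361e-02, -2.00776373e-05]), 'ee_pos': array([ 215.85045154, -532.97177975,  227.97198312]), 'ee_rot': array([ 1.79994511e+02, -1.26232649e-03,  2.20462126e+01]), 'force': array([-0.19505126, -0.17859257,  1.03130667]), 'torque': array([-0.02728462,  0.02439933,  0.01797353]), 'gripper_force': 0.0, 'gripper_width': 91.54917676878088}
```

View pics/scene0.png

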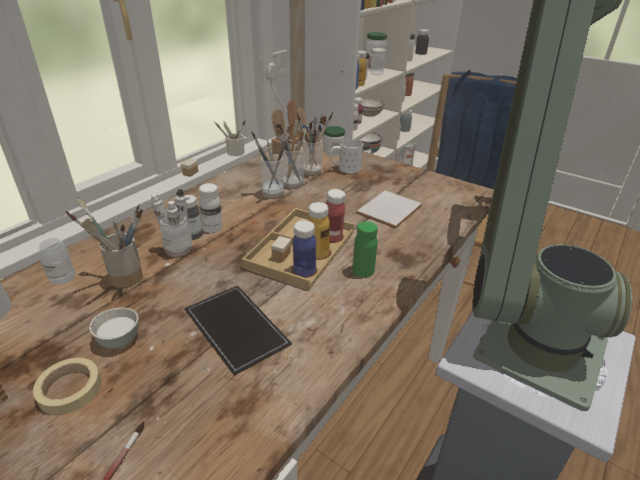

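View pics/top0.png

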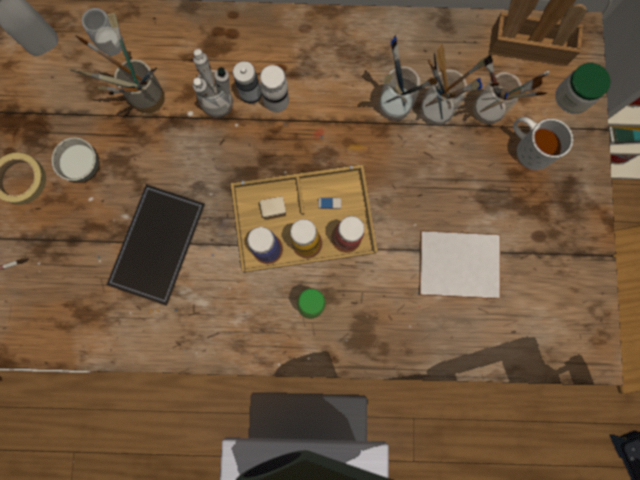

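The top view shows the caddy at about (305,218). The block is at (272,207), with blue (263,243) and yellow (305,235) in front of it. Red (350,232) is the third bottle, and the eraser is at (329,203). The mat is at (155,243) on the left, the panel at (460,265) on the right. 

There are two candidates for "blue": the blue one in the caddy (263,243 top / 304,250 scene) and the green one outside it (311,303 top / 365,250 scene). The blue one stands on a caddy spot, so it is the one meant. I'll confirm it in an enlarged crop.

```bash
python3 - <<'E'
import cv2,numpy as np
a=cv2.imread("pics/top0.png")[155:325,225:385]; b=cv2.imread("pics/scene0.png")[180:300,235:385]
a=cv2.resize(a,None,fx=3.5,fy=3.5,interpolation=cv2.INTER_CUBIC)[:595]
b=cv2.resize(b,(240*1,192)) 
cv2.imwrite("pics/crop_top.png",a)
b=cv2.imread("pics/scene0.png")[180:300,235:385]
cv2.imwrite("pics/crop_scene.png",cv2.resize(b,None,fx=5,fy=5,interpolation=cv2.INTER_CUBIC))
E
```

```text
(no output)
```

View pics/crop_top.png

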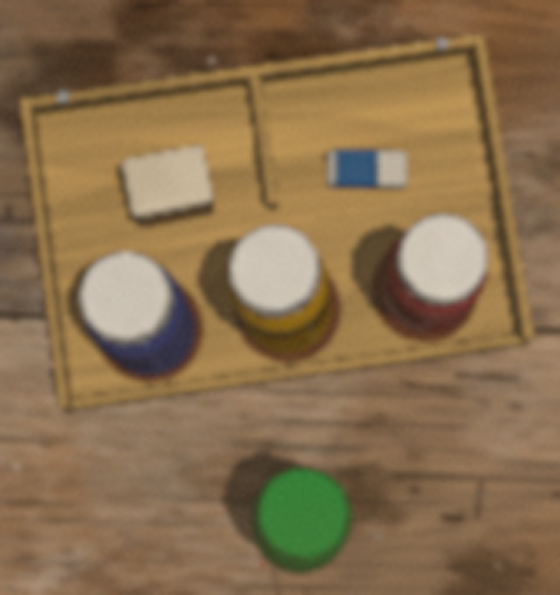

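View pics/crop_scene.png

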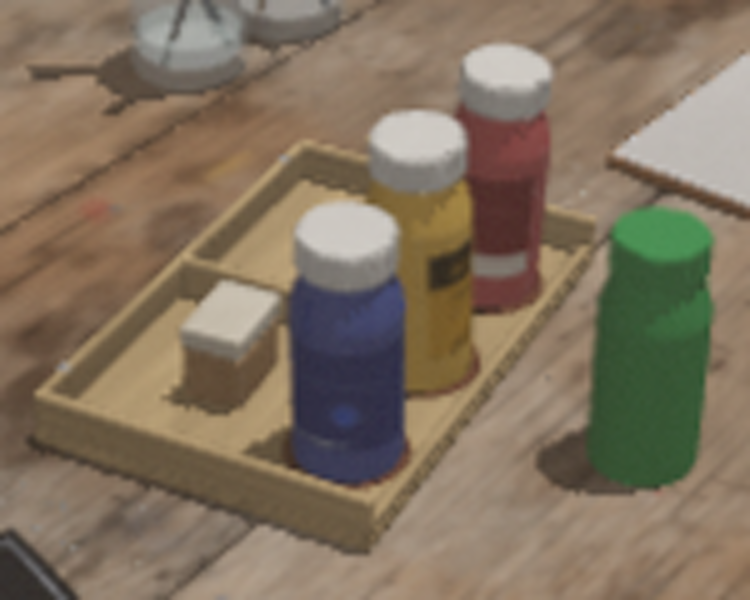

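The crops confirm it: three capped bottles (blue, yellow, red) stand on the caddy spots, and the cork block with its pale felt top is behind blue and yellow. The green one stands outside the caddy and has a green cap, so it is a decoy. Next I triangulate from the points I read off both views.

```bash
cat > h.py <<'E'
from workcell import *
import cv2,numpy as np
from scipy.optimize import least_squares
C={n:calibration(n) for n in("scene","top")}
def proj(n,X):
    c=C[n]; p=(np.atleast_2d(X)@np.array(c["R"]).T+c["t"])@np.array(c["mtx"]).T
    return p[:,:2]/p[:,2:]
def onz(n,uv,z):
    c=C[n];R=np.array(c["R"]);o=-R.T@c["t"];d=R.T@np.linalg.solve(c["mtx"],[*uv,1]);return o+d*(z-o[2])/d[2]
def tri(s,t):
    r=least_squares(lambda X:np.r_[proj("scene",X)[0]-s,proj("top",X)[0]-t],[550,0,50]); return r.x,np.abs(r.fun).max()
ct=lambda u,v:np.array([u/3.5+225-.36,v/3.5+155-.36])
cs=lambda u,v:np.array([u/5+235-.4,v/5+180-.4])
E
python3 - <<'E'
from h import *
np.set_printoptions(suppress=True,precision=1)
for n,s,t in[("blue",cs(347,232),ct(125,294)),("yel",cs(418,137),ct(275,267)),("red",cs(505,68),ct(443,257)),("green",cs(662,233),ct(304,512)),
 ("block",cs(231.5,314.5),ct(166,179)),
 ("cadBL",cs(38,395),ct(21,100)),("cadBR",cs(305,143),ct(485,37)),("cadFR",cs(597,218),ct(532,340)),("cadFL",cs(370,518),ct(66,410)),
 ("mat",[237,329],[156,244]),("panel",[389.5,208],[460,265])]:
    X,e=tri(s,t);print(n,X,round(e,1))
for n,p,z in[("mat",[(148,186),(203,204),(167,303),(108,284)],3),("panel",[(421,232),(499,234),(499,298),(420,296)],10)]:
    for uv in p: print(n,onz("top",uv,z)[:2])
for p in[(121,160),(203,147),(211,203),(135,217)]:print("blk",onz("top",ct(*p),50)[:2])
# colour centroids of quads
im=cv2.imread("pics/top0.png")
g=im.min(2).astype(np.uint8)
m=np.zeros(g.shape,np.uint8);m[220:310,410:510]=(g[220:310,410:510]>140);r=cv2.minAreaRect(cv2.findNonZero(m));print("panelrect",r,onz("top",r[0],10))
m=np.zeros(g.shape,np.uint8);m[175:315,95:215]=(im.max(2)[175:315,95:215]<60)
m=cv2.morphologyEx(m,cv2.MORPH_OPEN,np.ones((5,5)));r=cv2.minAreaRect(cv2.findNonZero(m));print("matrect",r,onz("top",r[0],3))
# caddy fit
P=np.array([[90,135,30],[90,-135,30],[-90,-135,16],[-90,135,16]]);T=[ct(21,100),ct(485,37),ct(532,340),ct(66,410)];S=[cs(38,395),cs(305,143),cs(597,218),cs(370,518)]
def W(q,L):
    c,s=np.cos(q[2]),np.sin(q[2]);return L@np.array([[c,-s,0],[s,c,0],[0,0,1]]).T+[q[0],q[1],0]
r=least_squares(lambda q:np.r_[(proj("top",W(q,P))-T).ravel(),(proj("scene",W(q,P))-S).ravel()],[550,0,.1],loss="soft_l1")
print("caddy",r.x,np.degrees(r.x[2]),r.fun);print(W(r.x,np.array([[-50,80,8],[-50,0,8],[-50,-80,8],[25,55,8],[25,-55,8]])))
E
```

```text
blue [519.9  88.4 130.5] 0.0
yel [535.2  11.9 138.2] 0.3
red [543.5 -74.  135. ] 0.3
green [411.9  -6.5 123.5] 0.3
block [599.4  76.6  45.8] 0.1
cadBL [647.5 163.2  26.9] 0.2
cadBR [ 694.  -102.8   24.3] 0.1
cadFR [ 517.4 -131.5   27.8] 0.4
cadFL [472.1 130.9  17.2] 0.8
mat [524.1 313.7  -9.1] 0.6
panel [ 499.1 -302.6    1.5] 0.5
mat [643.1 336.1]
mat [608.7 221.2]
mat [405.8 280.6]
mat [440.2 400.6]
panel [ 562.2 -222.8]
panel [ 562.6 -380.3]
panel [ 433.7 -377.4]
panel [ 433.3 -220.6]
blk [608.8 102. ]
blk [617.6  56.4]
blk [585.7  50.7]
blk [576.5  92.8]
panelrect ((460.00970458984375, 264.04278564453125), (77.32292175292969, 63.049560546875), 1.2188751697540283) [ 499.3 -300.8   10. ]
matrect ((155.4158477783203, 243.96743774414062), (54.84102249145508, 100.83768463134766), 21.161258697509766) [523.5 312.1   3. ]
caddy [582.8  14.5   0.2] 10.148123260786306 [-0.2 -0.3  0.  -1.4  0.6  0.3 -0.7  0.2 -0.3 -1.1 -0.3 -1.8  0.5  3.3
  1.2  1. ]
[[519.5  84.5   8. ]
 [533.6   5.7   8. ]
 [547.7 -73.    8. ]
 [597.7  73.1   8. ]
 [617.1 -35.2   8. ]]
```

```bash
cat > plan.py <<'E'
from workcell import state
import numpy as np, sys
from scipy.spatial.transform import Rotation as Rt
def plan(wps,start=None):
    """wps: list of (x,y,z,yaw,nrows); trapezoid-free equal rows, tool-axes rows rounded to 4 digits"""
    s=state(); p=np.array(s["ee_pos"]) if start is None else np.array(start[:3],float); R=Rt.from_euler("xyz",s["ee_rot"] if start is None else [180,0,start[3]],degrees=True)
    for x,y,z,yaw,n in wps:
        T=Rt.from_euler("xyz",[180,0,yaw],degrees=True); g=np.array([x,y,z]); out=[]
        for k in range(n):
            d=np.round(R.inv().apply((g-p)/(n-k))/500,3)+0.; w=np.round((R.inv()*T).as_rotvec()/(n-k)/.5,3)+0.
            p=p+R.apply(d*500); R=R*Rt.from_rotvec(w*.5); out.append([d.tolist(),w.tolist()])
        print("->",x,y,z,yaw,"\n",str(out).replace(" ",""))
if __name__=="__main__": plan([tuple(float(v) for v in a.split(",")[:4])+(int(a.split(",")[4]),) for a in sys.argv[1:]])
E
cat > fit.py <<'E'
from h import *
from scipy.optimize import minimize
def cyl(x,y,z0,z1,r):
    a=np.linspace(0,2*np.pi,40);return np.vstack([np.c_[x+r*np.cos(a),y+r*np.sin(a),0*a+z] for z in(z0,z1)])
def box(x,y,yaw,z0,z1,lx,ly):
    c,s=np.cos(yaw),np.sin(yaw);return np.array([[x+c*u-s*v,y+s*u+c*v,z] for u in(-lx/2,lx/2) for v in(-ly/2,ly/2) for z in(z0,z1)])
def hullmask(n,P):
    m=np.zeros((480,640),np.uint8);h=cv2.convexHull(proj(n,P).astype(np.float32))
    cv2.fillConvexPoly(m,np.round(h*16).astype(np.int32),255,cv2.LINE_AA,4);return m/255.
def fit(obs,f,q0):
    cost=lambda q:sum(np.abs(hullmask(n,f(q))-m).sum()/max(m.sum(),1) for n,m in obs)
    st=np.array([6,6,.1][:len(q0)]);sim=np.vstack([q0]+[np.array(q0)+np.eye(len(q0))[i]*st[i] for i in range(len(q0))])
    r=minimize(cost,q0,method="Nelder-Mead",options=dict(initial_simplex=sim,xatol=.05,fatol=1e-4));return r.x,r.fun
def white(im,n,P,thr=110,sat=45,pad=6):
    m=hullmask(n,P)>0;m=cv2.dilate(m.astype(np.uint8),np.ones((2*pad+1,)*2))
    i=im.astype(int);return ((i.min(2)>thr)&(i.max(2)-i.min(2)<sat)&(m>0)).astype(float)
E
python3 - <<'E'
from fit import *
np.set_printoptions(suppress=True,precision=1)
im={n:cv2.imread(f"pics/{n}0.png") for n in C}
for b,x,y,h0,h1,r in[("blue",520,86,110,127,23.5),("yel",534,9,118,135,23),("red",546,-73.5,114,131,23)]:
    f=lambda q:cyl(q[0],q[1],8+h0,8+h1,r)
    for n in C:
        o=[(n,white(im[n],n,f([x,y])))];print(b,n,fit(o,f,[x,y]))
f=lambda q:box(*q,43,50,33,46)
for n in C:
    m=white(im[n],n,f([600,76,.18]),110,70,4);print("block",n,m.sum(),fit([(n,m)],f,[600,76,.18]))
E
python3 plan.py 520,86,200,100,16
```

```text
blue scene (array([518.9,  89.3]), np.float64(0.3973242335608276))
blue top (array([518.8,  88.4]), np.float64(0.1939939264424699))
yel scene (array([534.9,  14.7]), np.float64(0.4263490520175012))
yel top (array([535.5,  13. ]), np.float64(0.2088904638160485))
red scene (array([543.6, -71.7]), np.float64(0.4318039215686274))
red top (array([542.5, -74. ]), np.float64(0.21402257872846103))
block scene 236.0 (array([603. ,  70.1,   0.3]), np.float64(0.49988368228647395))
block top 384.0 (array([599.1,  75.6,   0.2]), np.float64(0.20238970588235294))
-> 520.0 86.0 200.0 100.0 
 [[[0.064,-0.057,0.003],[0.0,0.0,-0.17]],[[0.069,-0.052,0.004],[0.0,0.0,-0.17]],[[0.073,-0.046,0.003],[0.0,0.0,-0.17]],[[0.077,-0.039,0.004],[0.0,0.0,-0.17]],[[0.08,-0.033,0.003],[0.0,0.0,-0.17]],[[0.082,-0.026,0.004],[0.0,0.0,-0.17]],[[0.084,-0.019,0.003],[0.0,0.0,-0.17]],[[0.085,-0.011,0.004],[0.0,0.0,-0.17]],[[0.086,-0.004,0.003],[0.0,0.0,-0.17]],[[0.086,0.003,0.004],[0.0,0.0,-0.17]],[[0.086,0.01,0.003],[0.0,0.0,-0.17]],[[0.084,0.018,0.004],[0.0,0.0,-0.17]],[[0.083,0.025,0.003],[0.0,0.0,-0.17]],[[0.08,0.032,0.004],[0.0,0.0,-0.17]],[[0.078,0.038,0.003],[0.0,0.0,-0.171]],[[0.074,0.045,0.004],[0.0,0.0,-0.17]]]
```

send_rows:
  deltas:
    - [[0.064,-0.057,0.003],[0,0,-0.17]]
    - [[0.069,-0.052,0.004],[0,0,-0.17]]
    - [[0.073,-0.046,0.003],[0,0,-0.17]]
    - [[0.077,-0.039,0.004],[0,0,-0.17]]
    - [[0.08,-0.033,0.003],[0,0,-0.17]]
    - [[0.082,-0.026,0.004],[0,0,-0.17]]
    - [[0.084,-0.019,0.003],[0,0,-0.17]]
    - [[0.085,-0.011,0.004],[0,0,-0.17]]
    - [[0.086,-0.004,0.003],[0,0,-0.17]]
    - [[0.086,0.003,0.004],[0,0,-0.17]]
  grip: 0.16
  grip_force: 15

```text
time_s: 1.9
ee_pos: [406.5, -144.9, 210.7]
ee_rot: [179.9, 0.0, 70.9]
force: [-0.1, -1.3, -0.1]
gripper_width: 76.8
gripper_force: 0.0
```

send_rows:
  deltas:
    - [[0.086,0.01,0.003],[0,0,-0.17]]
    - [[0.084,0.018,0.004],[0,0,-0.17]]
    - [[0.083,0.025,0.003],[0,0,-0.17]]
    - [[0.08,0.032,0.004],[0,0,-0.17]]
    - [[0.078,0.038,0.003],[0,0,-0.171]]
    - [[0.074,0.045,0.004],[0,0,-0.17]]
    - [[0,0,0],[0,0,0]]
    - [[0,0,0],[0,0,0]]

```text
time_s: 2.7
ee_pos: [520.0, 86.7, 199.6]
ee_rot: [-179.9, 0.0, 100.1]
force: [-0.7, -1.1, 1.1]
gripper_width: 77.0
gripper_force: 0.0
```

```bash
python3 plan.py 519,88.6,160,100,4 519,88.6,80,100,8; python3 -c "
from workcell import *;s=state();print(s['ee_pos'],s['ee_rot'],s['time_s'],s['gripper_width'],s['qpos'])"
```

```text
-> 519.0 88.6 160.0 100.0 
 [[[0.001,0.0,0.02],[-0.001,0.0,0.001]],[[0.001,0.0,0.02],[0.0,0.0,0.001]],[[0.001,-0.001,0.02],[-0.001,0.001,0.0]],[[0.001,0.0,0.019],[0.0,0.0,0.001]]]
-> 519.0 88.6 80.0 100.0 
 [[[0.0,0.0,0.02],[0.0,0.0,0.0]],[[0.0,0.0,0.02],[0.0,0.0,0.0]],[[0.0,0.0,0.02],[0.0,0.0,0.0]],[[0.0,0.0,0.02],[0.0,0.0,0.0]],[[0.0,0.0,0.02],[0.0,0.0,0.0]],[[0.0,0.0,0.02],[0.0,0.0,0.0]],[[0.0,0.0,0.02],[0.0,0.0,0.0]],[[0.0,0.0,0.02],[0.0,0.0,0.0]]]
[520.01323201  86.69520746 199.57491095] [-1.79934465e+02  3.38735993e-02  1.00076917e+02] 2.7 76.96464400818051 [ 8.23715661e+00  1.52260288e+01  9.83819309e+01 -3.92253084e-02
  6.64564588e+01 -1.82405199e+00]
```

send_rows:
  deltas:
    - [[0.002,0,0.025],[0,0,0]]
    - [[0.002,-0.001,0.03],[0,0,0]]
    - [[0,-0.001,0.03],[0,0,0]]
    - [[0,0,0.03],[0,0,0]]
    - [[0,0,0.03],[0,0,0]]
    - [[0,0,0.03],[0,0,0]]
    - [[0,0,0.03],[0,0,0]]
    - [[0,0,0.025],[0,0,0]]
    - [[0,0,0.01],[0,0,0]]
    - [[0,0,0],[0,0,0]]

```text
time_s: 3.7
ee_pos: [518.2, 87.3, 79.2]
ee_rot: [-179.9, 0.0, 99.9]
force: [0.8, -0.2, -0.6]
gripper_width: 76.5
gripper_force: 0.0
```

send_rows:
  deltas:
    - [[0,0,0],[0,0,0]]
    - [[0,0,0],[0,0,0]]
    - [[0,0,0],[0,0,0]]
    - [[0,0,0],[0,0,0]]
  grip: 0.5
  grip_force: 15

```text
time_s: 4.1
ee_pos: [519.3, 88.1, 80.5]
ee_rot: [179.9, 0.0, 100.0]
force: [0.5, -0.2, 1.4]
gripper_width: 52.1
gripper_force: 15.0
```

```bash
python3 -c "
from workcell import *;import cv2
s=state();print(s['ee_pos'],s['ee_rot'],s['time_s'],s['gripper_width'],s['gripper_force'],s['force'])
a=grab_frame('scene')[150:330,200:420,::-1];cv2.imwrite('pics/g1.png',cv2.resize(a,None,fx=3,fy=3))
"; python3 plan.py 519,88.6,150,100,5 580,294,150,100,10
```

```text
[519.25098155  88.14628956  80.47220923] [1.79928922e+02 7.83003183e-03 1.00005249e+02] 4.1 52.114260962854566 14.99592408305034 [ 0.46089976 -0.15569143  1.37793131]
-> 519.0 88.6 150.0 100.0 
 [[[0.0,0.0,-0.028],[0.0,0.0,0.0]],[[0.0,0.0,-0.028],[0.001,0.0,0.0]],[[0.0,0.0,-0.028],[0.0,0.0,0.0]],[[0.0,0.0,-0.028],[0.001,0.0,0.0]],[[0.001,0.0,-0.027],[0.0,0.0,0.0]]]
-> 580.0 294.0 150.0 100.0 
 [[[0.038,0.019,0.0],[0.0,0.0,0.0]],[[0.038,0.019,0.0],[0.0,0.0,0.0]],[[0.038,0.019,0.0],[0.0,0.0,0.0]],[[0.038,0.019,0.0],[0.0,0.0,0.0]],[[0.039,0.019,0.0],[0.0,0.0,0.0]],[[0.038,0.019,0.0],[0.0,0.0,0.0]],[[0.039,0.019,0.0],[0.0,0.0,0.0]],[[0.038,0.019,0.0],[0.0,0.0,0.0]],[[0.039,0.02,0.0],[0.0,0.0,0.0]],[[0.038,0.019,0.0],[0.0,0.0,0.0]]]
```

View pics/g1.png

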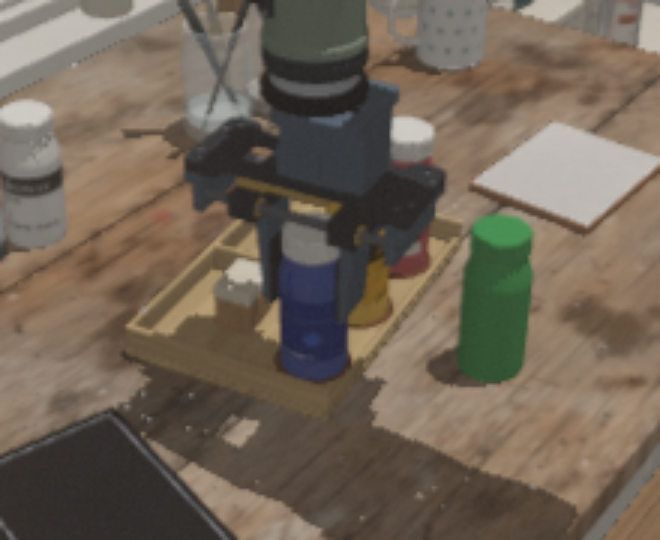

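The fingers hold the blue bottle around its body (scene crop at 312,310). Its neighbours and the block are untouched.

send_rows:
  deltas:
    - [[0,0,-0.01],[0,0,0]]
    - [[0,0,-0.025],[0,0,0]]
    - [[0,0,-0.03],[0,0,0]]
    - [[0,0,-0.03],[0,0,0]]
    - [[0.01,0.005,-0.015],[0,0,0]]
    - [[0.025,0.012,0],[0,0,0]]
    - [[0.04,0.02,0],[0,0,0]]
    - [[0.05,0.025,0],[0,0,0]]
    - [[0.06,0.03,0],[0,0,0]]
    - [[0.06,0.03,0],[0,0,0]]

```text
time_s: 5.15
ee_pos: [557.5, 221.4, 134.1]
ee_rot: [-179.9, -0.0, 100.0]
force: [0.3, -1.1, -2.1]
gripper_width: 51.8
gripper_force: 15.0
```

send_rows:
  deltas:
    - [[0.055,0.028,0],[0,0,0]]
    - [[0.045,0.022,0],[0,0,0]]
    - [[0.025,0.013,0],[0,0,0]]
    - [[0.01,0.005,0],[0,0,0]]
    - [[0,0,0],[0,0,0]]
    - [[0,0,0],[0,0,0]]

```text
time_s: 5.75
ee_pos: [579.0, 290.7, 134.7]
ee_rot: [-179.9, 0.0, 100.0]
force: [0.2, -0.0, -0.5]
gripper_width: 51.9
gripper_force: 15.0
```

```bash
python3 plan.py 580,294,90,100,4 580,294,76,100,4; python3 -c "
from workcell import *
s=state();print(s['ee_pos'],s['ee_rot'],s['time_s'],s['gripper_width'],s['gripper_force'],s['force'])"
```

```text
-> 580.0 294.0 90.0 100.0 
 [[[0.002,0.001,0.022],[-0.001,0.0,0.0]],[[0.001,0.001,0.022],[0.0,0.001,0.0]],[[0.002,0.001,0.023],[-0.001,0.0,-0.001]],[[0.001,0.0,0.022],[0.0,0.001,0.0]]]
-> 580.0 294.0 76.0 100.0 
 [[[0.0,0.0,0.007],[0.0,0.0,0.0]],[[0.0,0.0,0.007],[0.0,0.0,0.0]],[[0.0,0.0,0.007],[0.0,0.0,0.0]],[[0.0,0.0,0.007],[0.0,0.0,0.0]]]
[579.0178068  290.7284609  134.68052459] [-1.79937229e+02  4.85234373e-02  9.99696924e+01] 5.75 51.932567797978535 14.989621995482594 [ 0.152677   -0.02779434 -0.50064464]
```

send_rows:
  deltas:
    - [[0.002,0.001,0.015],[0,0,0]]
    - [[0.002,0.001,0.025],[0,0,0]]
    - [[0.002,0.001,0.025],[0,0,0]]
    - [[0,0,0.02],[0,0,0]]
    - [[0,0,0.015],[0,0,0]]
    - [[0,0,0.01],[0,0,0]]
    - [[0,0,0.004],[0,0,0]]
    - [[0,0,0.002],[0,0,0]]
    - [[0,0,0],[0,0,0]]
    - [[0,0,0],[0,0,0]]

```text
time_s: 6.75
ee_pos: [580.7, 295.0, 77.4]
ee_rot: [179.9, -0.0, 100.0]
force: [-0.1, 0.4, -1.1]
gripper_width: 52.0
gripper_force: 15.0
```

send_rows:
  deltas:
    - [[0,0,0.003],[0,0,0]]
    - [[0,0,0],[0,0,0]]

```text
time_s: 6.95
ee_pos: [580.5, 294.8, 75.5]
ee_rot: [180.0, 0.0, 100.0]
force: [0.2, -0.3, -1.2]
gripper_width: 52.1
gripper_force: 15.0
```

send_rows:
  deltas:
    - [[0,0,0.002],[0,0,0]]
    - [[0,0,0],[0,0,0]]

```text
time_s: 7.15
ee_pos: [580.5, 294.9, 75.5]
ee_rot: [180.0, -0.0, 100.0]
force: [-2.1, -0.3, 4.2]
gripper_width: 51.7
gripper_force: 15.0
```

send_rows:
  deltas:
    - [[0,0,0],[0,0,0]]
    - [[0,0,0],[0,0,0]]
    - [[0,0,0],[0,0,0]]
    - [[0,0,-0.02],[0,0,0]]
    - [[0,0,-0.04],[0,0,0]]
    - [[0,0,-0.05],[0,0,0]]
    - [[0,0,-0.05],[0,0,0]]
    - [[0,0,-0.03],[0,0,0]]
    - [[0,0,0],[0,0,0]]
  grip: 0.16

```text
time_s: 8.05
ee_pos: [581.9, 295.6, 172.8]
ee_rot: [179.6, -0.1, 100.0]
force: [0.7, -0.0, -0.2]
gripper_width: 76.7
gripper_force: 0.0
```

```bash
python3 plan.py 535.3,13.3,165,100,10 535.3,13.3,83,100,6; python3 - <<'E'
from fit import *
np.set_printoptions(suppress=True,precision=1)
for n in C:
    im=grab_frame(n)[:,:,::-1]; cv2.imwrite(f"pics/{n}1.png",im)
    f=lambda q:cyl(q[0],q[1],3+110,3+127,23.5)
    print(n,fit([(n,white(im,n,f([580,294])))],f,[580,294]))
a=cv2.imread("pics/scene1.png")[150:380,170:430];cv2.imwrite('pics/r1.png',cv2.resize(a,None,fx=2.5,fy=2.5))
E
```

```text
-> 535.3 13.3 165.0 100.0 
 [[[-0.054,-0.019,0.001],[0.001,0.0,0.0]],[[-0.054,-0.019,0.001],[0.001,0.0,0.0]],[[-0.054,-0.019,0.001],[0.001,0.0,0.0]],[[-0.054,-0.019,0.002],[0.001,0.0,0.0]],[[-0.054,-0.019,0.001],[0.001,-0.001,0.0]],[[-0.054,-0.019,0.002],[0.001,0.0,0.0]],[[-0.054,-0.019,0.002],[0.002,-0.001,0.0]],[[-0.054,-0.019,0.001],[0.001,0.0,0.0]],[[-0.054,-0.019,0.002],[0.002,-0.001,0.0]],[[-0.054,-0.019,0.001],[0.001,0.0,0.0]]]
-> 535.3 13.3 83.0 100.0 
 [[[0.0,0.0,0.027],[0.0,0.0,0.0]],[[0.0,0.0,0.027],[0.0,0.0,0.0]],[[0.0,0.0,0.028],[0.0,0.0,0.0]],[[0.0,0.0,0.027],[0.0,0.0,0.0]],[[0.0,0.0,0.028],[0.0,0.0,0.0]],[[0.0,0.0,0.027],[0.0,0.0,0.0]]]
scene (array([580.3, 300.9]), np.float64(0.3116640638556307))
top (array([603.7, 269.6]), np.float64(38.957843137254905))
```

View pics/r1.png

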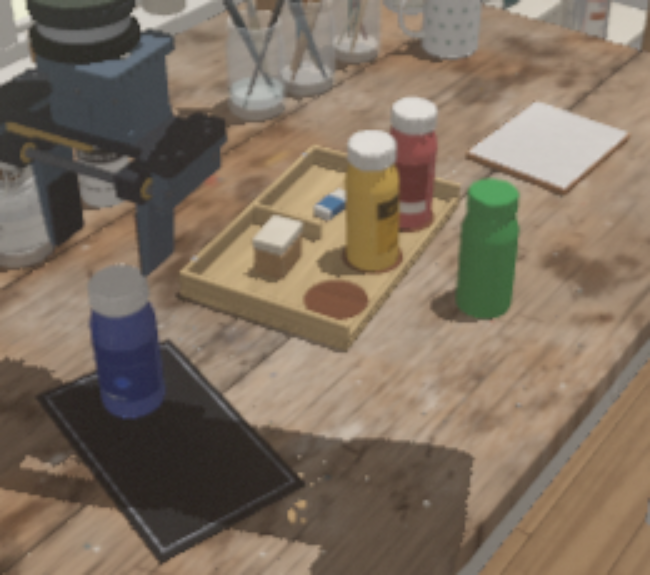

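Blue stands upright on the black mat (crop 133,400 at its base). The freed spot shows as a dark disc at crop (336,299). Next is yellow.

send_rows:
  deltas:
    - [[-0.03,-0.01,0.002],[0.001,0,0]]
    - [[-0.06,-0.02,0.002],[0.002,0,0]]
    - [[-0.07,-0.025,0.002],[0.002,0,0]]
    - [[-0.08,-0.03,0.002],[0.002,0,0]]
    - [[-0.08,-0.03,0.002],[0.002,0,0]]
    - [[-0.08,-0.03,0.002],[0.002,0,0]]
    - [[-0.07,-0.025,0.002],[0.001,0,0]]
    - [[-0.05,-0.015,0],[0,0,0]]
    - [[-0.02,-0.005,0],[0,0,0]]
    - [[0,0,0],[0,0,0]]

```text
time_s: 9.15
ee_pos: [532.9, 11.1, 162.1]
ee_rot: [-179.6, -0.0, 99.8]
force: [0.7, 1.1, 1.0]
gripper_width: 76.7
gripper_force: 0.0
```

```bash
python3 plan.py 535.3,13.3,83,100,8; python3 - <<'E'
from fit import *
np.set_printoptions(suppress=True,precision=1)
print(onz("scene",[336/2.5+170,299/2.5+150],8))
s=state();print(s['ee_pos'],s['ee_rot'])
im=grab_frame("top")[:,:,::-1]; cv2.imwrite("pics/top2.png",im)
E
```

```text
-> 535.3 13.3 83.0 100.0 
 [[[0.0,0.001,0.02],[-0.002,0.0,-0.001]],[[0.0,0.001,0.02],[-0.002,0.0,-0.001]],[[0.001,0.001,0.02],[-0.002,0.0,-0.001]],[[0.0,0.001,0.02],[-0.002,0.0,0.0]],[[0.001,0.001,0.02],[-0.002,0.0,-0.001]],[[0.0,0.0,0.019],[-0.002,0.0,0.0]],[[0.001,0.001,0.02],[-0.002,0.0,-0.001]],[[0.0,0.0,0.019],[-0.001,0.0,0.0]]]
[518.4  88.4   8. ]
[532.9  11.1 162.1] [-179.6   -0.    99.8]
```

send_rows:
  deltas:
    - [[0.001,0.001,0.015],[-0.003,0,-0.002]]
    - [[0.001,0.002,0.025],[-0.003,0,-0.002]]
    - [[0.001,0.002,0.03],[-0.003,0,0]]
    - [[0,0,0.03],[-0.003,0,0]]
    - [[0,0,0.025],[-0.003,0,0]]
    - [[0,0,0.02],[0,0,0]]
    - [[0,0,0.01],[0,0,0]]
    - [[0,0,0.003],[0,0,0]]
    - [[0,0,0],[0,0,0]]
    - [[0,0,0],[0,0,0]]

```text
time_s: 10.2
ee_pos: [536.2, 14.4, 84.2]
ee_rot: [179.8, 0.0, 100.1]
force: [-0.8, 0.1, -0.2]
gripper_width: 77.0
gripper_force: 0.0
```

send_rows:
  deltas:
    - [[0,0,0],[0,0,0]]
    - [[0,0,0],[0,0,0]]
    - [[0,0,0],[0,0,0]]
    - [[0,0,0],[0,0,0]]
  grip: 0.5
  grip_force: 15

```text
time_s: 10.6
ee_pos: [535.6, 14.3, 83.9]
ee_rot: [179.9, 0.0, 100.1]
force: [-0.8, 0.2, 0.1]
gripper_width: 51.1
gripper_force: 14.9
```

```bash
python3 plan.py 535.3,13.3,140,100,5 466,330,140,100,12;python3 -c "
from workcell import *
for i in range(3):
  s=state();print(s['ee_pos'],s['ee_rot'],s['gripper_width'])"
```

```text
-> 535.3 13.3 140.0 100.0 
 [[[0.0,0.0,-0.022],[0.001,0.0,0.001]],[[0.0,0.0,-0.023],[0.0,0.0,0.001]],[[-0.001,0.0,-0.022],[0.001,0.0,0.001]],[[0.0,0.0,-0.023],[0.0,0.0,0.0]],[[-0.001,-0.001,-0.022],[0.001,0.0,0.001]]]
-> 466.0 330.0 140.0 100.0 
 [[[0.054,-0.002,0.0],[0.0,0.0,0.0]],[[0.054,-0.002,0.0],[0.0,0.0,0.0]],[[0.054,-0.002,0.0],[0.0,0.0,0.0]],[[0.054,-0.002,0.0],[0.0,0.0,0.0]],[[0.054,-0.002,0.0],[0.0,0.0,0.0]],[[0.054,-0.002,0.0],[0.0,0.0,0.0]],[[0.054,-0.002,0.0],[0.0,0.0,0.0]],[[0.054,-0.002,0.0],[0.0,0.0,0.0]],[[0.054,-0.003,0.0],[0.0,0.0,0.0]],[[0.054,-0.002,0.0],[0.0,0.0,0.0]],[[0.054,-0.003,0.0],[0.0,0.0,0.0]],[[0.054,-0.002,0.0],[0.0,0.0,0.0]]]
[535.61633824  14.29101546  83.85047393] [1.79920990e+02 3.67791162e-03 1.00108134e+02] 51.10833449440621
[535.61633824  14.29101546  83.85047393] [1.79920990e+02 3.67791162e-03 1.00108134e+02] 51.10833449440621
[535.61633824  14.29101546  83.85047393] [1.79920990e+02 3.67791162e-03 1.00108134e+02] 51.10833449440621
```

send_rows:
  deltas:
    - [[0,0,-0.01],[0,0,0]]
    - [[0,0,-0.025],[0,0,0]]
    - [[0,0,-0.03],[0,0,0]]
    - [[0,0,-0.03],[0,0,0]]
    - [[0.01,0,-0.015],[0,0,0]]
    - [[0.03,-0.002,0],[0,0,0]]
    - [[0.05,-0.002,0],[0,0,0]]
    - [[0.06,-0.003,0],[0,0,0]]
    - [[0.07,-0.003,0],[0,0,0]]
    - [[0.07,-0.003,0],[0,0,0]]

```text
time_s: 11.6
ee_pos: [502.4, 157.9, 138.1]
ee_rot: [-180.0, -0.0, 100.1]
force: [0.7, -0.7, -1.6]
gripper_width: 51.0
gripper_force: 14.9
```

send_rows:
  deltas:
    - [[0.07,-0.003,0],[0,0,0]]
    - [[0.07,-0.003,0],[0,0,0]]
    - [[0.07,-0.003,0],[0,0,0]]
    - [[0.06,-0.002,0],[0,0,0]]
    - [[0.045,-0.002,0],[0,0,0]]
    - [[0.03,-0.002,0],[0,0,0]]
    - [[0.01,0,0],[0,0,0]]
    - [[0,0,0],[0,0,0]]
    - [[0,0,0],[0,0,0]]

```text
time_s: 12.5
ee_pos: [465.2, 328.5, 138.5]
ee_rot: [179.9, 0.0, 100.1]
force: [0.6, -0.1, -2.1]
gripper_width: 51.4
gripper_force: 14.9
```

```bash
python3 plan.py 466,330,79,100,6
```

```text
-> 466.0 330.0 79.0 100.0 
 [[[0.0,0.0,0.02],[0.0,0.0,0.001]],[[0.001,0.0,0.02],[0.0,0.0,0.0]],[[0.0,0.0,0.02],[0.0,0.0,0.001]],[[0.001,0.001,0.02],[0.001,0.001,0.0]],[[0.0,0.0,0.019],[0.0,0.0,0.001]],[[0.001,0.001,0.02],[0.001,0.001,0.0]]]
```

send_rows:
  deltas:
    - [[0.001,0.001,0.015],[0,0,0]]
    - [[0.001,0.001,0.025],[0,0,0]]
    - [[0.001,0,0.025],[0,0,0]]
    - [[0,0,0.02],[0,0,0]]
    - [[0,0,0.015],[0,0,0]]
    - [[0,0,0.01],[0,0,0]]
    - [[0,0,0.004],[0,0,0]]
    - [[0,0,0.002],[0,0,0]]
    - [[0,0,0],[0,0,0]]
    - [[0,0,0],[0,0,0]]

```text
time_s: 13.5
ee_pos: [466.3, 331.2, 81.1]
ee_rot: [179.9, -0.0, 100.1]
force: [0.5, -0.5, -3.0]
gripper_width: 51.6
gripper_force: 14.9
```

send_rows:
  deltas:
    - [[0,0,0.002],[0,0,0]]
    - [[0,0,0],[0,0,0]]

```text
time_s: 13.7
ee_pos: [466.1, 331.0, 79.8]
ee_rot: [179.9, 0.0, 100.1]
force: [-0.2, -0.1, -2.1]
gripper_width: 51.0
gripper_force: 14.9
```

send_rows:
  deltas:
    - [[0,0,0.002],[0,0,0]]
    - [[0,0,0],[0,0,0]]

```text
time_s: 13.9
ee_pos: [466.2, 331.1, 78.9]
ee_rot: [179.9, -0.0, 100.1]
force: [0.8, 0.3, -1.2]
gripper_width: 51.0
gripper_force: 14.9
```

send_rows:
  deltas:
    - [[0,0,0.001],[0,0,0]]
    - [[0,0,0],[0,0,0]]

```text
time_s: 14.1
ee_pos: [466.2, 331.3, 78.8]
ee_rot: [179.9, -0.0, 100.1]
force: [-1.3, 0.5, 3.4]
gripper_width: 51.3
gripper_force: 14.9
```

send_rows:
  deltas:
    - [[0,0,0],[0,0,0]]
    - [[0,0,0],[0,0,0]]
    - [[0,0,0],[0,0,0]]
    - [[0,0,-0.02],[0,0,0]]
    - [[0,0,-0.04],[0,0,0]]
    - [[0,0,-0.05],[0,0,0]]
    - [[0,0,-0.05],[0,0,0]]
    - [[0,0,-0.03],[0,0,0]]
    - [[0,0,0],[0,0,0]]
  grip: 0.16

```text
time_s: 15.0
ee_pos: [467.3, 331.9, 176.3]
ee_rot: [179.6, -0.1, 100.1]
force: [-0.5, -0.0, -0.1]
gripper_width: 76.7
gripper_force: 0.0
```

```bash
python3 plan.py 599.5,76.5,130,100,10; python3 - <<'E'
from fit import *
np.set_printoptions(suppress=True,precision=2)
for n in C:
    im=grab_frame(n)[:,:,::-1]; cv2.imwrite(f"pics/{n}3.png",im)
f=lambda q:box(*q,43,50,33,46)
for n in C:
    im=cv2.imread(f"pics/{n}3.png")
    m=white(im,n,f([600,76,.18]),110,60,3);print("block",n,m.sum(),fit([(n,m)],f,[600,76,.18]))
    print([(round(d["p"],2),d["bbox"]) for d in trace(n,"sanding_block")[:2]])
a=cv2.imread("pics/scene3.png")[150:380,170:430];a=cv2.resize(a,None,fx=2,fy=2)
b=cv2.imread("pics/top3.png")[150:320,220:390];b=cv2.resize(b,(460,460),interpolation=cv2.INTER_CUBIC)
cv2.imwrite("pics/r3.png",cv2.resize(np.hstack([a,b]),None,fx=.8,fy=.8))
E
```

```text
-> 599.5 76.5 130.0 100.0 
 [[[-0.055,0.017,0.009],[0.001,0.0,0.0]],[[-0.055,0.017,0.009],[0.001,-0.001,0.0]],[[-0.055,0.017,0.009],[0.002,0.0,0.0]],[[-0.055,0.017,0.009],[0.001,-0.001,0.001]],[[-0.055,0.017,0.009],[0.002,0.0,0.0]],[[-0.055,0.017,0.009],[0.001,-0.001,0.001]],[[-0.055,0.017,0.01],[0.002,0.0,0.0]],[[-0.055,0.017,0.009],[0.001,-0.001,0.001]],[[-0.055,0.017,0.01],[0.002,0.0,0.0]],[[-0.054,0.018,0.01],[0.001,-0.001,0.001]]]
block scene 0.0 (array([ 2818.9 , -4681.58,    39.56]), np.float64(0.0))
[]
block top 376.0 (array([598.22,  75.64,   0.26]), np.float64(0.22665832290362953))
[(0.9, [260.6, 195.7, 23.9, 22.9])]
```

View pics/r3.png

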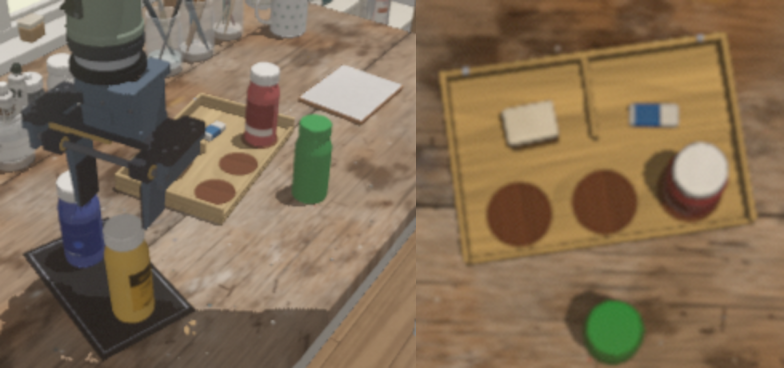

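Blue and yellow both stand upright on the mat. The two empty dark spots show clearly in the top view (crop 519,214 and 605,202), and the block is at crop (530,124).

send_rows:
  deltas:
    - [[-0.02,0.006,0],[0.002,0,0]]
    - [[-0.05,0.015,0.005],[0.002,0,0]]
    - [[-0.07,0.022,0.01],[0.002,0,0]]
    - [[-0.08,0.025,0.012],[0.002,0,0]]
    - [[-0.08,0.025,0.012],[0.002,0,0]]
    - [[-0.08,0.025,0.012],[0.002,0,0]]
    - [[-0.07,0.022,0.012],[0.002,0,0]]
    - [[-0.06,0.02,0.012],[0,0,0]]
    - [[-0.03,0.008,0.01],[0,0,0]]
    - [[-0.009,0.004,0.008],[0,0,0]]
  grip: 0.34

```text
time_s: 16.2
ee_pos: [598.6, 74.2, 125.4]
ee_rot: [-179.6, -0.0, 100.0]
force: [-0.3, -0.3, -0.3]
gripper_width: 60.4
gripper_force: 0.0
```

send_rows:
  deltas:
    - [[0,0,0],[0,0,0]]
    - [[0,0,0],[0,0,0]]

```text
time_s: 16.4
ee_pos: [598.1, 76.9, 126.4]
ee_rot: [-179.7, -0.0, 100.2]
force: [0.8, 0.1, 0.2]
gripper_width: 60.1
gripper_force: 0.0
```

```bash
python3 plan.py 599,76,28,100,9; python3 - <<'E'
from fit import *
np.set_printoptions(suppress=True,precision=2)
im=cv2.imread("pics/top3.png").astype(int)
m=((im[:,:,2]<120)&(im[:,:,2]-im[:,:,0]>15)).astype(np.uint8)
for c in[(267.6,248.8),(307.3,243.3)]:
    w=np.zeros_like(m);cv2.circle(w,(round(c[0]),round(c[1])),19,1,-1)
    k=cv2.morphologyEx(m*w,cv2.MORPH_OPEN,np.ones((5,5)));n,l,st,ce=cv2.connectedComponentsWithStats(k)
    i=1+st[1:,4].argmax();print(st[i],ce[i],onz("top",ce[i],8),onz("top",c,8))
E
```

```text
-> 599.0 76.0 28.0 100.0 
 [[[0.0,0.0,0.022],[-0.001,0.0,0.001]],[[0.0,0.0,0.022],[-0.001,0.0,0.001]],[[0.0,0.0,0.022],[-0.001,0.0,0.001]],[[0.0,0.0,0.022],[-0.002,0.0,0.0]],[[0.0,0.0,0.022],[-0.001,0.0,0.001]],[[-0.001,0.001,0.022],[-0.002,0.0,0.0]],[[0.0,0.0,0.022],[-0.001,0.0,0.001]],[[-0.001,0.001,0.021],[-0.002,0.0,0.0]],[[0.0,0.0,0.022],[-0.001,-0.001,0.001]]]
[253 235  29  29 679] [267.24 248.71] [519.56  85.94   8.  ] [519.39  85.21   8.  ]
[293 229  29  29 680] [306.8  243.03] [533.36   6.89   8.  ] [532.84   5.86   8.  ]
```

send_rows:
  deltas:
    - [[0,0,0.015],[-0.003,0,0.002]]
    - [[0,0,0.025],[-0.003,0,0.002]]
    - [[0,0.001,0.03],[-0.003,0,0.002]]
    - [[0,0,0.03],[-0.002,0,0]]
    - [[0,0,0.03],[0,0,0]]
    - [[0,0,0.025],[0,0,0]]
    - [[0,0,0.02],[0,0,0]]
    - [[0,0,0.01],[0,0,0]]
    - [[0,0,0.008],[0,0,0]]
    - [[0,0,0],[0,0,0]]

```text
time_s: 17.4
ee_pos: [598.9, 75.9, 29.7]
ee_rot: [-180.0, 0.0, 99.9]
force: [0.4, -0.4, -0.2]
gripper_width: 60.6
gripper_force: 0.0
```

send_rows:
  deltas:
    - [[0,0,0],[0,0,0]]
    - [[0,0,0],[0,0,0]]
    - [[0,0,0],[0,0,0]]
    - [[0,0,0],[0,0,0]]
    - [[0,0,0],[0,0,0]]
  grip: 0.8
  grip_force: 15

```text
time_s: 17.9
ee_pos: [599.2, 75.9, 30.3]
ee_rot: [180.0, 0.0, 99.9]
force: [-0.6, 0.2, 1.8]
gripper_width: 32.8
gripper_force: 15.0
```

```bash
python3 - <<'E'
from fit import *
np.set_printoptions(suppress=True,precision=2)
s=state();print(s['ee_pos'],s['ee_rot'],s['gripper_width'],s['force'])
print("yel spot scene",onz("scene",[170+238/1.6,150+163/1.6],8),"blue",onz("scene",[170+215/1.6,150+190/1.6],8))
im=grab_frame("scene")[:,:,::-1]; cv2.imwrite("pics/scene4.png",im)
a=im[170:300,230:390];cv2.imwrite("pics/r4.png",cv2.resize(a,None,fx=4,fy=4,interpolation=cv2.INTER_CUBIC))
E
```

```text
[599.24  75.93  30.35] [179.96   0.01  99.94] 32.84326080353331 [-0.58  0.17  1.75]
yel spot scene [533.04   9.59   8.  ] blue [520.4   85.86   8.  ]
```

View pics/r4.png

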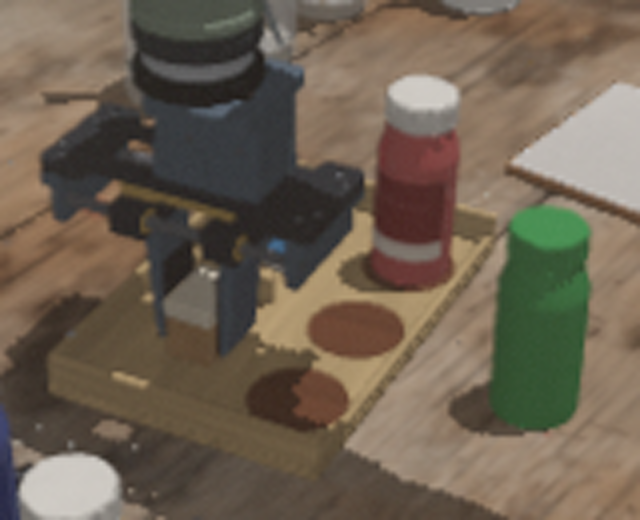

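The block is gripped across its 33 mm width (crop 195,310), and red and the eraser are undisturbed.

send_rows:
  deltas:
    - [[0,0,-0.01],[0,0,0]]
    - [[0,0,-0.025],[0,0,0]]
    - [[0,0,-0.04],[0,0,0]]
    - [[0,0,-0.05],[0,0,0]]
    - [[0,0,-0.055],[0,0,0]]
    - [[0,0,-0.055],[0,0,0]]
    - [[0,0,-0.045],[0,0,0]]
    - [[0,0,-0.03],[0,0,0]]
    - [[0,0,-0.015],[0,0,0]]
    - [[0,0,0],[0,0,0]]

```text
time_s: 18.95
ee_pos: [599.4, 76.0, 194.0]
ee_rot: [179.9, 0.0, 99.9]
force: [-0.2, 0.5, -1.1]
gripper_width: 32.7
gripper_force: 15.0
```

```bash
python3 plan.py 499.2,-301.5,190,89,14
```

```text
-> 499.2 -301.5 190.0 89.0 
 [[[-0.051,-0.023,0.001],[0.0,0.0,0.027]],[[-0.051,-0.023,0.0],[0.0,0.0,0.027]],[[-0.051,-0.022,0.001],[0.0,0.0,0.027]],[[-0.052,-0.021,0.0],[0.0,0.0,0.027]],[[-0.052,-0.021,0.001],[0.001,0.0,0.027]],[[-0.052,-0.02,0.0],[0.0,0.0,0.027]],[[-0.052,-0.019,0.001],[0.001,0.0,0.027]],[[-0.053,-0.019,0.0],[0.0,0.0,0.028]],[[-0.053,-0.018,0.001],[0.001,0.0,0.027]],[[-0.053,-0.017,0.0],[0.0,0.0,0.028]],[[-0.053,-0.016,0.001],[0.001,0.0,0.027]],[[-0.053,-0.016,0.001],[0.0,0.0,0.028]],[[-0.054,-0.015,0.0],[0.001,0.0,0.027]],[[-0.054,-0.014,0.001],[0.0,0.0,0.028]]]
```

send_rows:
  deltas:
    - [[-0.025,-0.011,0],[0,0,0.027]]
    - [[-0.051,-0.023,0],[0,0,0.027]]
    - [[-0.051,-0.022,0],[0,0,0.027]]
    - [[-0.052,-0.021,0],[0,0,0.027]]
    - [[-0.052,-0.021,0],[0,0,0.027]]
    - [[-0.052,-0.02,0],[0,0,0.027]]
    - [[-0.052,-0.019,0],[0,0,0.027]]
    - [[-0.053,-0.019,0],[0,0,0.028]]
    - [[-0.053,-0.018,0],[0,0,0.027]]
    - [[-0.053,-0.017,0],[0,0,0.028]]

```text
time_s: 19.95
ee_pos: [529.2, -181.8, 191.2]
ee_rot: [-179.8, -0.0, 92.1]
force: [0.5, 0.0, -0.7]
gripper_width: 33.0
gripper_force: 15.0
```

send_rows:
  deltas:
    - [[-0.053,-0.016,0],[0,0,0.027]]
    - [[-0.053,-0.016,0],[0,0,0.028]]
    - [[-0.053,-0.015,0],[0,0,0.027]]
    - [[-0.045,-0.013,0],[0,0,0.028]]
    - [[-0.02,-0.01,0],[0,0,0]]
    - [[-0.01,-0.002,0],[0,0,0]]
    - [[0,0,0],[0,0,0]]
    - [[0,0,0],[0,0,0]]

```text
time_s: 20.75
ee_pos: [496.6, -296.8, 192.3]
ee_rot: [-180.0, -0.0, 89.0]
force: [-0.1, 0.3, -1.0]
gripper_width: 32.8
gripper_force: 15.0
```

```bash
python3 plan.py 499.2,-301.5,45,89,7 499.2,-301.5,33,89,4
```

```text
-> 499.2 -301.5 45.0 89.0 
 [[[-0.001,0.001,0.042],[0.0,0.0,0.0]],[[-0.001,0.001,0.042],[0.0,0.0,0.0]],[[-0.001,0.001,0.042],[0.0,0.0,0.0]],[[-0.002,0.001,0.042],[0.0,0.0,0.0]],[[-0.001,0.0,0.042],[0.0,0.0,0.0]],[[-0.002,0.001,0.042],[0.0,-0.001,0.0]],[[-0.001,0.0,0.043],[-0.001,0.0,0.001]]]
-> 499.2 -301.5 33.0 89.0 
 [[[0.0,0.0,0.006],[0.0,0.0,0.0]],[[0.0,0.0,0.006],[0.0,0.0,0.0]],[[0.0,0.0,0.006],[0.0,0.0,0.0]],[[0.0,0.0,0.006],[0.0,0.0,0.0]]]
```

send_rows:
  deltas:
    - [[-0.003,0.002,0.02],[0,0,0]]
    - [[-0.003,0.002,0.04],[0,0,0]]
    - [[-0.003,0.001,0.055],[0,0,0]]
    - [[0,0,0.055],[0,0,0]]
    - [[0,0,0.05],[0,0,0]]
    - [[0,0,0.04],[0,0,0]]
    - [[0,0,0.03],[0,0,0]]
    - [[0,0,0.017],[0,0,0]]
    - [[0,0,0.006],[0,0,0]]
    - [[0,0,0],[0,0,0]]

```text
time_s: 21.75
ee_pos: [499.2, -301.9, 35.9]
ee_rot: [-180.0, -0.0, 89.0]
force: [-0.0, -0.3, -1.3]
gripper_width: 33.0
gripper_force: 15.0
```

send_rows:
  deltas:
    - [[0,0,0.002],[0,0,0]]
    - [[0,0,0],[0,0,0]]

```text
time_s: 21.95
ee_pos: [499.4, -302.4, 35.7]
ee_rot: [179.9, 0.0, 89.0]
force: [0.7, 0.2, -1.2]
gripper_width: 32.8
gripper_force: 15.0
```

Before releasing, I check where the block sits on the panel.

send_rows:
  deltas:
    - [[0,0,0.004],[0,0,0]]
    - [[0,0,0],[0,0,0]]

```text
time_s: 22.15
ee_pos: [498.9, -302.2, 33.1]
ee_rot: [180.0, 0.0, 89.0]
force: [0.5, 0.4, -1.1]
gripper_width: 32.8
gripper_force: 15.0
```

send_rows:
  deltas:
    - [[0,0,0.002],[0,0,0]]
    - [[0,0,0],[0,0,0]]

```text
time_s: 22.35
ee_pos: [499.1, -302.3, 32.3]
ee_rot: [180.0, 0.0, 89.0]
force: [-1.0, 0.6, 1.2]
gripper_width: 33.2
gripper_force: 15.0
```

```bash
python3 - <<'E'
from fit import *
np.set_printoptions(suppress=True,precision=2)
im=grab_frame("scene")[:,:,::-1]
a=im[130:270,330:490];a=cv2.resize(a,None,fx=4,fy=4,interpolation=cv2.INTER_CUBIC)
cv2.imwrite("pics/r5.png",a)
E
```

```text
(no output)
```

View pics/r5.png

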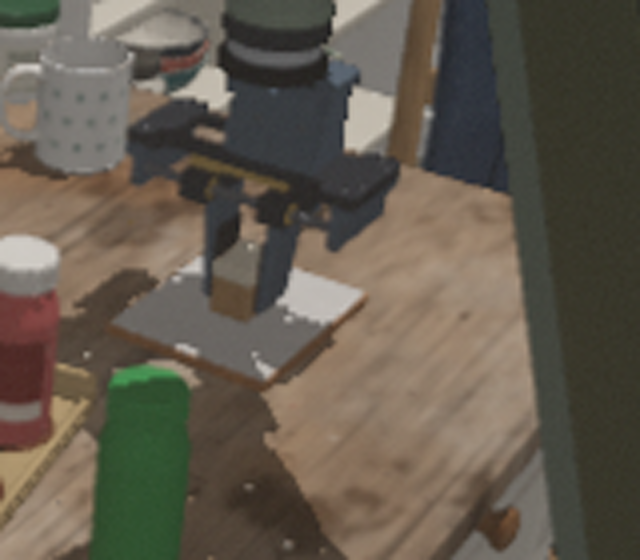

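The block sits centred on the panel, still in the fingers. I release it, rise, and head for yellow.

send_rows:
  deltas:
    - [[0,0,0.001],[0,0,0]]
    - [[0,0,0],[0,0,0]]

```text
time_s: 22.6
ee_pos: [499.1, -302.3, 32.3]
ee_rot: [180.0, 0.0, 89.0]
force: [-0.3, 0.5, 6.2]
gripper_width: 32.5
gripper_force: 15.0
```

send_rows:
  deltas:
    - [[0,0,0],[0,0,0]]
    - [[0,0,0],[0,0,0]]
    - [[0,0,0],[0,0,0]]
    - [[0,0,-0.02],[0,0,0]]
    - [[0,0,-0.04],[0,0,0]]
    - [[0,0,-0.06],[0,0,0]]
    - [[0,0,-0.07],[0,0,0]]
    - [[0,0,-0.06],[0,0,0]]
    - [[0,0,-0.04],[0,0,0]]
    - [[0,0,-0.01],[0,0,0]]
  grip: 0.34

```text
time_s: 23.6
ee_pos: [500.2, -302.9, 184.9]
ee_rot: [179.7, 0.2, 89.0]
force: [-0.1, -0.9, 1.0]
gripper_width: 60.1
gripper_force: 0.0
```

```bash
python3 plan.py 466.2,331.2,180,100,18
```

```text
-> 466.2 331.2 180.0 100.0 
 [[[0.07,-0.005,0.0],[0.001,0.0,-0.021]],[[0.07,-0.004,0.0],[0.001,0.0,-0.021]],[[0.071,-0.004,0.0],[0.0,0.0,-0.021]],[[0.071,-0.003,0.0],[0.001,0.0,-0.021]],[[0.071,-0.002,0.0],[0.0,0.001,-0.021]],[[0.07,-0.001,0.0],[0.001,0.0,-0.021]],[[0.071,-0.001,0.0],[0.0,0.001,-0.022]],[[0.071,0.0,0.001],[0.001,0.0,-0.021]],[[0.07,0.001,0.001],[0.0,0.001,-0.022]],[[0.07,0.002,0.001],[0.001,0.0,-0.021]],[[0.071,0.002,0.0],[0.0,0.001,-0.022]],[[0.07,0.003,0.001],[0.001,0.0,-0.021]],[[0.07,0.004,0.0],[0.0,0.001,-0.022]],[[0.07,0.005,0.001],[0.001,0.0,-0.021]],[[0.071,0.006,0.0],[0.0,0.001,-0.022]],[[0.07,0.006,0.001],[0.001,0.0,-0.021]],[[0.07,0.007,0.001],[0.0,0.001,-0.022]],[[0.071,0.008,0.0],[0.001,0.0,-0.021]]]
```

send_rows:
  deltas:
    - [[0.03,-0.002,0],[0,0,-0.021]]
    - [[0.06,-0.004,0],[0,0,-0.021]]
    - [[0.071,-0.004,0],[0,0,-0.021]]
    - [[0.075,-0.003,0],[0,0,-0.021]]
    - [[0.075,-0.002,0],[0,0,-0.021]]
    - [[0.075,-0.001,0],[0,0,-0.021]]
    - [[0.075,-0.001,0],[0,0,-0.022]]
    - [[0.075,0,0],[0,0,-0.021]]
    - [[0.075,0.001,0],[0,0,-0.022]]
    - [[0.075,0.002,0],[0,0,-0.021]]
  grip: 0.16

```text
time_s: 24.6
ee_pos: [478.2, 42.7, 179.9]
ee_rot: [-179.8, -0.0, 95.1]
force: [0.5, 0.1, 0.4]
gripper_width: 76.6
gripper_force: 0.0
```

send_rows:
  deltas:
    - [[0.075,0.002,0],[0,0,-0.022]]
    - [[0.075,0.003,0],[0,0,-0.021]]
    - [[0.075,0.004,0],[0,0,-0.022]]
    - [[0.075,0.005,0],[0,0,-0.021]]
    - [[0.075,0.006,0],[0,0,-0.022]]
    - [[0.07,0.006,0],[0,0,-0.021]]
    - [[0.06,0.006,0],[0,0,-0.022]]
    - [[0.05,0.006,0],[0,0,-0.021]]
    - [[0.02,0.002,0],[0,0,0]]
    - [[0,0,0],[0,0,0]]

```text
time_s: 25.6
ee_pos: [462.8, 329.0, 180.1]
ee_rot: [-179.8, 0.1, 100.1]
force: [0.2, -1.0, -0.2]
gripper_width: 76.8
gripper_force: 0.0
```

send_rows:
  deltas:
    - [[0,0,0],[0,0,0]]
    - [[0,0,0],[0,0,0]]

```text
time_s: 25.8
ee_pos: [464.0, 327.1, 181.2]
ee_rot: [-180.0, 0.0, 99.9]
force: [-0.4, -0.6, 0.5]
gripper_width: 76.7
gripper_force: 0.0
```

```bash
python3 plan.py 466.2,331.2,78.9,100.1,10; python3 - <<'E'
from fit import *
np.set_printoptions(suppress=True,precision=2)
im=grab_frame("top")[:,:,::-1]; cv2.imwrite("pics/top6.png",im)
f=lambda q:box(*q,45,52,33,46)
m=white(im,"top",f([499,-302,0]),60,70,0)
a=im[215:310,405:515];cv2.imwrite("pics/r6.png",cv2.resize(a,None,fx=5,fy=5,interpolation=cv2.INTER_CUBIC))
E
```

```text
-> 466.2 331.2 78.9 100.1 
 [[[0.001,0.001,0.02],[0.0,0.0,-0.001]],[[0.001,0.001,0.021],[0.0,0.0,-0.001]],[[0.001,0.0,0.02],[0.0,0.0,0.0]],[[0.001,0.001,0.021],[0.0,0.0,-0.001]],[[0.001,0.0,0.02],[0.0,0.0,0.0]],[[0.0,0.001,0.021],[0.0,0.0,-0.001]],[[0.001,0.0,0.02],[0.0,0.0,0.0]],[[0.0,0.001,0.021],[-0.001,0.001,-0.001]],[[0.001,0.0,0.02],[0.0,0.0,0.0]],[[0.0,0.001,0.021],[-0.001,0.001,-0.001]]]
```

View pics/r6.png

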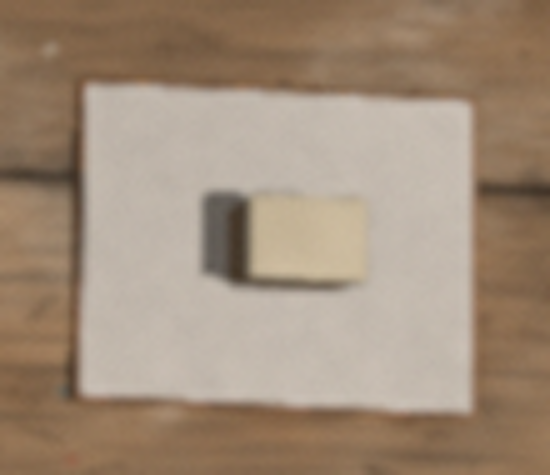

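The block stands upright in the middle of the panel: its top is at crop (307,236), and parallax accounts for the 28 px shift. Now I regrasp yellow.

send_rows:
  deltas:
    - [[0.002,0.001,0.02],[0,0,-0.002]]
    - [[0.002,0.002,0.03],[0,0,-0.002]]
    - [[0.002,0.002,0.035],[0,0,0]]
    - [[0.001,0,0.035],[0,0,0]]
    - [[0,0,0.03],[0,0,0]]
    - [[0,0,0.025],[0,0,0]]
    - [[0,0,0.018],[0,0,0]]
    - [[0,0,0.01],[0,0,0]]
    - [[0,0,0.002],[0,0,0]]
    - [[0,0,0],[0,0,0]]

```text
time_s: 26.85
ee_pos: [466.3, 332.4, 79.2]
ee_rot: [180.0, -0.0, 100.1]
force: [0.7, -0.1, 0.1]
gripper_width: 76.8
gripper_force: 0.0
```

send_rows:
  deltas:
    - [[0,0,0],[0,0,0]]

```text
time_s: 26.95
ee_pos: [466.4, 332.6, 79.6]
ee_rot: [179.9, -0.0, 100.1]
force: [-0.2, 0.6, 0.9]
gripper_width: 76.6
gripper_force: 0.0
```

```bash
python3 plan.py 466.2,331.2,78.9,100.1,1; python3 -c "
from h import *
print(onz('top',[405+307/5-.4,215+236/5-.4],52))
T=cv2.imread('pics/top6.png')
"
```

```text
-> 466.2 331.2 78.9 100.1 
 [[[-0.003,-0.001,0.001],[0.003,-0.001,0.0]]]
[ 498.7198922  -301.76611153   52.        ]
```

send_rows:
  deltas:
    - [[-0.003,0,0.001],[0,0,0]]
    - [[0,0,0],[0,0,0]]

```text
time_s: 27.15
ee_pos: [466.4, 330.8, 78.8]
ee_rot: [180.0, -0.0, 100.1]
force: [-0.1, -0.4, 0.6]
gripper_width: 76.8
gripper_force: 0.0
```

send_rows:
  deltas:
    - [[0,0,0],[0,0,0]]
    - [[0,0,0],[0,0,0]]
    - [[0,0,0],[0,0,0]]
    - [[0,0,0],[0,0,0]]
  grip: 0.5
  grip_force: 15

```text
time_s: 27.55
ee_pos: [466.2, 330.8, 78.4]
ee_rot: [-180.0, 0.0, 100.1]
force: [-0.4, -0.5, 0.2]
gripper_width: 51.2
gripper_force: 14.9
```

send_rows:
  deltas:
    - [[0,0,-0.01],[0,0,0]]
    - [[0,0,-0.025],[0,0,0]]
    - [[0,0,-0.03],[0,0,0]]
    - [[0,0,-0.03],[0,0,0]]
    - [[-0.01,0,-0.02],[0,0,0]]
    - [[-0.03,0.002,0],[0,0,0]]
    - [[-0.05,0.002,0],[0,0,0]]
    - [[-0.06,0.003,0],[0,0,0]]
    - [[-0.07,0.003,0],[0,0,0]]
    - [[-0.07,0.003,0],[0,0,0]]

```text
time_s: 28.55
ee_pos: [497.7, 186.8, 135.4]
ee_rot: [-179.9, 0.0, 100.1]
force: [0.3, 0.3, -2.8]
gripper_width: 51.2
gripper_force: 14.9
```

send_rows:
  deltas:
    - [[-0.07,0.003,0],[0,0,0]]
    - [[-0.07,0.003,0],[0,0,0]]
    - [[-0.07,0.003,0],[0,0,0]]
    - [[-0.06,0.002,0],[0,0,0]]
    - [[-0.045,0.002,0],[0,0,0]]
    - [[-0.03,0.002,0],[0,0,0]]
    - [[-0.01,0,0],[0,0,0]]
    - [[0,0,0],[0,0,0]]
    - [[0,0,0],[0,0,0]]

```text
time_s: 29.45
ee_pos: [536.3, 16.4, 135.8]
ee_rot: [-180.0, -0.0, 100.1]
force: [0.4, -0.2, -2.5]
gripper_width: 51.5
gripper_force: 14.9
```

```bash
python3 plan.py 535.2,12.9,84,100,6
```

```text
-> 535.2 12.9 84.0 100.0 
 [[[-0.001,-0.001,0.017],[0.0,0.0,0.001]],[[-0.001,0.0,0.017],[0.0,0.0,0.001]],[[-0.001,-0.001,0.017],[0.0,0.0,0.001]],[[-0.001,0.0,0.018],[0.0,0.0,0.001]],[[-0.001,-0.001,0.017],[0.0,0.0,0.0]],[[-0.002,0.0,0.018],[-0.001,-0.001,0.001]]]
```

send_rows:
  deltas:
    - [[-0.003,-0.002,0.012],[0,0,0]]
    - [[-0.003,-0.001,0.025],[0,0,0]]
    - [[-0.001,0,0.022],[0,0,0]]
    - [[0,0,0.018],[0,0,0]]
    - [[0,0,0.012],[0,0,0]]
    - [[0,0,0.007],[0,0,0]]
    - [[0,0,0.003],[0,0,0]]
    - [[0,0,0],[0,0,0]]
    - [[0,0,0],[0,0,0]]

```text
time_s: 30.35
ee_pos: [536.1, 12.1, 86.8]
ee_rot: [180.0, 0.0, 100.1]
force: [0.3, -0.1, -2.4]
gripper_width: 51.1
gripper_force: 14.9
```

send_rows:
  deltas:
    - [[0,0,0.003],[0,0,0]]
    - [[0,0,0],[0,0,0]]

```text
time_s: 30.55
ee_pos: [535.8, 12.0, 85.1]
ee_rot: [180.0, 0.0, 100.1]
force: [-0.8, 0.4, -2.0]
gripper_width: 50.9
gripper_force: 14.9
```

send_rows:
  deltas:
    - [[0,0,0.002],[0,0,0]]
    - [[0,0,0],[0,0,0]]

```text
time_s: 30.75
ee_pos: [535.8, 12.1, 83.9]
ee_rot: [-180.0, 0.0, 100.1]
force: [0.4, -0.3, -1.8]
gripper_width: 51.0
gripper_force: 14.9
```

send_rows:
  deltas:
    - [[0,0,0.001],[0,0,0]]
    - [[0,0,0],[0,0,0]]

```text
time_s: 30.95
ee_pos: [535.9, 12.1, 83.5]
ee_rot: [180.0, 0.0, 100.1]
force: [-0.3, -0.8, -3.0]
gripper_width: 51.6
gripper_force: 14.9
```

send_rows:
  deltas:
    - [[0,0,0.001],[0,0,0]]
    - [[0,0,0],[0,0,0]]

```text
time_s: 31.15
ee_pos: [535.9, 12.1, 83.4]
ee_rot: [180.0, 0.0, 100.1]
force: [-1.4, -0.6, 1.8]
gripper_width: 51.0
gripper_force: 14.9
```

send_rows:
  deltas:
    - [[0,0,0],[0,0,0]]
    - [[0,0,0],[0,0,0]]
    - [[0,0,0],[0,0,0]]
    - [[0,0,-0.02],[0,0,0]]
    - [[0,0,-0.04],[0,0,0]]
    - [[0,0,-0.05],[0,0,0]]
    - [[0,0,-0.04],[0,0,0]]
    - [[0,0,-0.02],[0,0,0]]
    - [[0,0,0],[0,0,0]]
    - [[0,0,0],[0,0,0]]
  grip: 0.16

```text
time_s: 32.15
ee_pos: [535.4, 12.1, 167.5]
ee_rot: [-179.9, -0.0, 100.1]
force: [0.8, 0.4, -0.4]
gripper_width: 76.8
gripper_force: 0.0
```

send_rows:
  deltas:
    - [[0.03,0.01,0],[0,0,0]]
    - [[0.06,0.02,0],[0,0,0]]
    - [[0.07,0.025,0],[0,0,0]]
    - [[0.08,0.028,0],[0,0,0]]
    - [[0.08,0.028,0],[0,0,0]]
    - [[0.08,0.028,0],[0,0,0]]
    - [[0.07,0.025,0],[0,0,0]]
    - [[0.05,0.015,0],[0,0,0]]
    - [[0.02,0.005,0],[0,0,0]]
    - [[0,0,0],[0,0,0]]

```text
time_s: 33.15
ee_pos: [578.2, 295.5, 166.6]
ee_rot: [-179.9, 0.0, 100.2]
force: [-0.2, -0.6, -0.3]
gripper_width: 76.4
gripper_force: 0.0
```

send_rows:
  deltas:
    - [[0,0,0],[0,0,0]]
    - [[0,0,0],[0,0,0]]

```text
time_s: 33.35
ee_pos: [578.8, 292.7, 167.9]
ee_rot: [-180.0, 0.0, 100.0]
force: [-0.3, -0.4, -0.5]
gripper_width: 76.5
gripper_force: 0.0
```

```bash
python3 plan.py 580.5,294.9,75.5,100,10; python3 - <<'E'
from fit import *
np.set_printoptions(suppress=True,precision=1)
f=lambda q:cyl(q[0],q[1],126,143,23)
for n in C:
    im=grab_frame(n)[:,:,::-1]; cv2.imwrite(f"pics/{n}7.png",im)
    print("yel",n,fit([(n,white(im,n,f([535,12])))],f,[535,12]))
E
```

```text
-> 580.5 294.9 75.5 100.0 
 [[[0.0,0.0,0.018],[0.0,0.0,0.0]],[[0.0,0.0,0.019],[0.0,0.0,0.0]],[[0.0,0.001,0.018],[0.0,0.0,0.0]],[[0.001,0.0,0.019],[0.0,0.0,0.0]],[[0.0,0.001,0.018],[0.0,0.0,0.0]],[[0.001,0.0,0.019],[0.0,0.0,0.0]],[[0.0,0.001,0.018],[0.0,0.0,0.0]],[[0.001,0.0,0.019],[0.0,0.0,0.0]],[[0.0,0.001,0.018],[-0.001,0.001,0.001]],[[0.001,0.0,0.019],[0.0,0.0,0.0]]]
yel scene (array([536.9,  11.4]), np.float64(0.3941271654292785))
yel top (array([535.6,  10.7]), np.float64(0.19929692992734943))
```

send_rows:
  deltas:
    - [[0.002,0.001,0.015],[0,0,0]]
    - [[0.002,0.001,0.025],[0,0,0]]
    - [[0,0.001,0.03],[0,0,0]]
    - [[0,0,0.03],[0,0,0]]
    - [[0,0,0.03],[0,0,0]]
    - [[0,0,0.025],[0,0,0]]
    - [[0,0,0.018],[0,0,0]]
    - [[0,0,0.01],[0,0,0]]
    - [[0,0,0.002],[0,0,0]]
    - [[0,0,0],[0,0,0]]

```text
time_s: 34.45
ee_pos: [580.3, 296.4, 75.7]
ee_rot: [180.0, -0.0, 100.1]
force: [0.0, 0.7, -0.6]
gripper_width: 76.6
gripper_force: 0.0
```

send_rows:
  deltas:
    - [[0,0,0],[0,0,0]]
    - [[0,0,0],[0,0,0]]

```text
time_s: 34.65
ee_pos: [580.5, 296.4, 76.1]
ee_rot: [179.9, -0.0, 100.1]
force: [-0.7, -0.1, 0.3]
gripper_width: 76.5
gripper_force: 0.0
```

send_rows:
  deltas:
    - [[-0.003,0,0],[0,0,0]]
    - [[0,0,0],[0,0,0]]

```text
time_s: 34.85
ee_pos: [580.5, 294.6, 75.7]
ee_rot: [180.0, 0.0, 100.1]
force: [0.3, -0.5, 0.9]
gripper_width: 76.9
gripper_force: 0.0
```

send_rows:
  deltas:
    - [[0,0,0],[0,0,0]]
    - [[0,0,0],[0,0,0]]
    - [[0,0,0],[0,0,0]]
    - [[0,0,0],[0,0,0]]
  grip: 0.5
  grip_force: 15

```text
time_s: 35.25
ee_pos: [580.4, 294.8, 75.5]
ee_rot: [180.0, 0.0, 100.1]
force: [-0.1, -0.8, -0.2]
gripper_width: 52.0
gripper_force: 15.0
```

send_rows:
  deltas:
    - [[0,0,-0.01],[0,0,0]]
    - [[0,0,-0.025],[0,0,0]]
    - [[0,0,-0.03],[0,0,0]]
    - [[0,0,-0.03],[0,0,0]]
    - [[-0.01,-0.005,-0.02],[0,0,0]]
    - [[-0.025,-0.012,0],[0,0,0]]
    - [[-0.04,-0.02,0],[0,0,0]]
    - [[-0.05,-0.025,0],[0,0,0]]
    - [[-0.06,-0.03,0],[0,0,0]]
    - [[-0.06,-0.03,0],[0,0,0]]

```text
time_s: 36.25
ee_pos: [540.2, 161.3, 132.3]
ee_rot: [-179.9, 0.0, 100.1]
force: [0.2, -1.3, -2.3]
gripper_width: 51.8
gripper_force: 15.0
```

send_rows:
  deltas:
    - [[-0.055,-0.028,0],[0,0,0]]
    - [[-0.045,-0.022,0],[0,0,0]]
    - [[-0.025,-0.013,0],[0,0,0]]
    - [[-0.01,-0.005,0],[0,0,0]]
    - [[0,0,0],[0,0,0]]
    - [[0,0,0],[0,0,0]]

```text
time_s: 36.85
ee_pos: [520.6, 91.7, 133.0]
ee_rot: [180.0, -0.0, 100.1]
force: [-0.0, 0.5, -1.3]
gripper_width: 51.9
gripper_force: 15.0
```

```bash
python3 plan.py 519.3,88,80.5,100,6
```

```text
-> 519.3 88.0 80.5 100.0 
 [[[-0.001,-0.001,0.017],[0.0,0.0,0.001]],[[-0.001,-0.001,0.018],[0.0,0.0,0.001]],[[-0.001,0.0,0.017],[0.0,0.0,0.001]],[[-0.001,-0.001,0.018],[0.0,0.0,0.0]],[[-0.001,0.0,0.017],[0.001,0.0,0.001]],[[-0.002,-0.001,0.018],[0.0,-0.001,0.0]]]
```

send_rows:
  deltas:
    - [[-0.002,-0.002,0.012],[0,0,0]]
    - [[-0.003,-0.001,0.025],[0,0,0]]
    - [[-0.001,-0.001,0.022],[0,0,0]]
    - [[0,0,0.018],[0,0,0]]
    - [[0,0,0.012],[0,0,0]]
    - [[0,0,0.007],[0,0,0]]
    - [[0,0,0.004],[0,0,0]]
    - [[0,0,0],[0,0,0]]
    - [[0,0,0],[0,0,0]]

```text
time_s: 37.75
ee_pos: [519.1, 87.8, 83.3]
ee_rot: [180.0, 0.0, 100.1]
force: [-0.4, 0.1, -0.7]
gripper_width: 52.4
gripper_force: 15.0
```

send_rows:
  deltas:
    - [[0,0,0.003],[0,0,0]]
    - [[0,0,0],[0,0,0]]

```text
time_s: 37.95
ee_pos: [518.8, 87.7, 81.6]
ee_rot: [180.0, 0.0, 100.1]
force: [-0.4, -0.3, -1.7]
gripper_width: 52.1
gripper_force: 15.0
```

send_rows:
  deltas:
    - [[0,0,0.002],[0,0,0]]
    - [[0,0,0],[0,0,0]]

```text
time_s: 38.15
ee_pos: [518.8, 87.7, 80.5]
ee_rot: [180.0, 0.0, 100.1]
force: [-0.2, -0.1, -2.2]
gripper_width: 52.1
gripper_force: 15.0
```

send_rows:
  deltas:
    - [[0,0,0.001],[0,0,0]]
    - [[0,0,0],[0,0,0]]

```text
time_s: 38.35
ee_pos: [518.8, 87.8, 80.4]
ee_rot: [180.0, 0.0, 100.1]
force: [-1.4, -0.5, 3.0]
gripper_width: 51.9
gripper_force: 15.0
```

send_rows:
  deltas:
    - [[0,0,0.001],[0,0,0]]
    - [[0,0,0],[0,0,0]]

```text
time_s: 38.55
ee_pos: [518.8, 87.8, 80.4]
ee_rot: [180.0, 0.0, 100.1]
force: [-1.8, -1.2, 6.5]
gripper_width: 51.9
gripper_force: 15.0
```

Contact. I release, rise clear, and move aside for the final look.

send_rows:
  deltas:
    - [[0,0,0],[0,0,0]]
    - [[0,0,0],[0,0,0]]
    - [[0,0,0],[0,0,0]]
    - [[0,0,-0.02],[0,0,0]]
    - [[0,0,-0.04],[0,0,0]]
    - [[0,0,-0.06],[0,0,0]]
    - [[0,0,-0.06],[0,0,0]]
    - [[0,0,-0.05],[0,0,0]]
    - [[0,0,-0.02],[0,0,0]]
    - [[0,0,0],[0,0,0]]
  grip: 0.16

```text
time_s: 39.55
ee_pos: [519.5, 87.9, 206.0]
ee_rot: [179.8, 0.0, 100.1]
force: [-0.4, -0.0, 0.5]
gripper_width: 76.4
gripper_force: 0.0
```

send_rows:
  deltas:
    - [[0.03,0,0],[0,0,0]]
    - [[0.06,0,0],[0,0,0]]
    - [[0.07,0,0],[0,0,0]]
    - [[0.07,0,0],[0,0,0]]
    - [[0.07,0,0],[0,0,0]]
    - [[0.06,0,0],[0,0,0]]
    - [[0.03,0,0],[0,0,0]]
    - [[0,0,0],[0,0,0]]
    - [[0,0,0],[0,0,0]]
    - [[0,0,0],[0,0,0]]

```text
time_s: 40.55
ee_pos: [484.6, 278.5, 204.1]
ee_rot: [-180.0, 0.1, 100.0]
force: [0.5, 0.7, 0.9]
gripper_width: 76.5
gripper_force: 0.0
```

```bash
python3 - <<'E'
from fit import *
np.set_printoptions(suppress=True,precision=1)
for n in C:
    im=grab_frame(n)[:,:,::-1]; cv2.imwrite(f"pics/{n}9.png",im)
    for b,x,y,h0,h1,r in[("blue",519,88,110,127,23.5),("yel",535,12,118,135,23),("red",544,-73.5,114,131,23)]:
        f=lambda q:cyl(q[0],q[1],8+h0,8+h1,r);print(b,n,fit([(n,white(im,n,f([x,y])))],f,[x,y]))
a=cv2.imread("pics/scene9.png")[150:350,190:450];b=cv2.imread("pics/top9.png")[150:320,225:525]
cv2.imwrite("pics/r9.png",np.vstack([cv2.resize(a[:150],(520,300)),cv2.resize(b,(520,295))]))
E
```

```text
blue scene (array([518.3,  91.7]), np.float64(0.2859239785299595))
yel scene (array([536.9,  11.4]), np.float64(0.4296197266785502))
red scene (array([546.8, -73.6]), np.float64(0.43318464826688974))
blue top (array([518.2,  87.9]), np.float64(0.1763524242088549))
yel top (array([535.2,  11.1]), np.float64(0.1903278307370379))
red top (array([544.4, -74.1]), np.float64(0.19305523006015157))
```

View pics/r9.png

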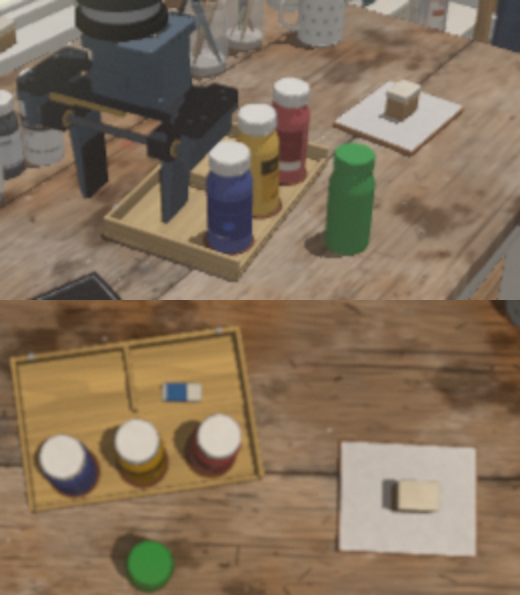

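The blue and yellow bottles are back upright on their spots (top view 65,460 and 138,445). The block is upright mid-panel (415,495), and red and the eraser are in place.

```bash
python3 -c "
from workcell import *
print(job_done())"
```

```text
the job is handed in; nothing more can be done
None
```

I handed the job in at about 41 s. The blue and yellow bottles are back upright within about 3 mm of where they started, the sanding block stands upright in the middle of the panel, and I left the red bottle and the eraser alone.

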